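# Lean the tall glass plate against the rack to dry

## Task

Take the taller of the two glass plates out of the slotted stand and lean it to dry against the front of the green rack (the side toward you), near the middle of its length: its lower edge on the worktop, its back square against the rack, tipped back about 20 degrees from upright. Set it down gently so that it neither falls against the rack nor slides, let go of it, and leave the short plate in its stand.

Things in the scene. Friction and masses are not known exactly. Their poses are not given: they have to be found in the camera images.
- tall_plate: The glass plate to lean: clear glass, 8 mm thick (its x), 60 mm wide (its y), 170 mm tall (its z), about 0.2 kg, with a faint pale marking strip near the top of both faces; both faces are alike. It starts upright in one of the two slots of the stand. Origin: centre of its lower edge face; z runs up the plate.
- short_plate: The other glass plate, 8 mm thick (x), 60 mm wide (y), only 110 mm tall (z), upright in the other slot, to be left there. Origin: centre of its lower edge face.
- plate_stand: White slotted plate stand, fixed to the worktop, 80 mm (x) by 94 mm (y) and 30 mm high. Two slots run along its y at x = -22 and +22 mm, each 11 mm wide, with the floor 6 mm above the worktop; which plate stands in which slot varies. Origin: centre of its underside; z up.
- rack: Green perforated rack standing on edge, fixed to the worktop: 22 mm deep (x), 246 mm long (y), 100 mm high (z). Its front is the flat upright face at x = -11 mm, toward the robot, with its upper edge at z = 100 mm, against which the plate shall lean. Origin: centre of its underside; z up.

How it is judged:
By the outcome, as a careful person would: the job done as asked, in the order asked, and still so for the second after the job is handed in, with the robot touching nothing.
It also fails if it takes over 35 s, if anything falls off the work surface, if the arm or the gripper's body presses on something with over 40 N, if the wrist force passes 120 N, or if a joint passes its speed limit or range.

## Robot

A 6-joint arm with a two-finger parallel gripper is mounted at the origin on a cart in front of the work surface, level with it; the furniture and walls round the work are solid. World frame = base frame: x ahead of the robot, y to its left, z up, the work surface at z = 0. Lengths are in m, angles in degrees, forces in N, time in s.
With the tool pointing down it reaches from about 0.25 to 0.8 m from the base axis. Payload 3.9 kg.
Tool frame: the origin (TCP) lies on the centre line of the jaws, within the pads' length; the fingertips stand ahead of it and the grasp point (between the pads) lies 2 mm behind it (arm.nose_length is the z of the fingertips in the tool frame, in m); z points along the fingers, y is the line along which they close (so a half turn about z gives the same grasp; the last joint's range is limited). The gripper opens to 85 mm and grips with 20 to 120 N. Pads are 22 mm wide; open, the fingers measure 114 mm over their backs; the gripper's body (76 mm by 85 mm) begins 54 mm behind the grasp point. The pads swing forward as they close: fully open they stand 13 mm farther back than shut.
Start: joints at [76.318, 14.897, -7.913, 67.191, 0, 90], TCP at [0.124, 0.51, 0.248] pointing down, gripper open.
Joint ranges: [-159.42, 159.42], [-47.68, 98.78], [-73.54, 78.23], [-108.79, 121.32], [-90, 84.71], [-180, 180]. Speed limits (degrees/s): [147.25, 147.25, 180, 180, 180, 180].

## Interface

Orientations are given as a 3x3 rotation matrix whose columns are the frame's x, y, z axes.
In Python, from bench import arm, imaging, job gives the robot as it stands (arm), with the cameras (imaging) and the job (job).
- The arm moves only by the shell command python3 drive.py FILE [OPENING] [FORCE], which reads ROWS from the file FILE. ROWS is 1 to 10 rows, parted by semicolons, with the numbers parted by commas; each row has 4 numbers: dx, dy, dz in m, then a turn about the tool's z in degrees; each row shifts and turns the commanded pose from where the row before left it, along the tool's axes as they then stand; what a row does not reach is not made up. A row lasts 1/12 s, in which the tool goes at most 0.0417 m and 7.16 degrees, less where a joint would pass 70% of its speed; a pose out of reach is approached as far as the arm can. OPENING is the opening from 0.0 (shut) to 1.0 (fully open), set as the command begins (- or left out keeps the last). The fingers move at their own pace and stop on an object; FORCE is the grip in N (left out, the last holds). Time passes only in rows, so rows that do not move let the fingers close. It prints the time, the measured TCP pose, the force, the opening and the grip force at its end. Input that does not fit is refused with a message, and nothing moves.
- arm.state(): the state, without advancing time (a new reading comes with each control period).
- imaging.grab_frame(name): name is "scene" or "top" or "wrist"; returns a dict with "color" (384x512x3 uint8, blue, green, red), "range_z" (384x512 float32, m along the optical axis (not along the pixel's ray), 0 where there is no reading), "camera_matrix" (3x3 intrinsics, pixels), "T" (4x4, takes a point from camera to world coordinates). Camera axes: x right, y up, looking along -z (the intrinsics and any distortion apply to the point x, -y, -z); pixel columns grow to the right and rows downward; lengths in m; the calibration is good to about 2 mm. A picture is of the moment at which its call begins.
- job.sign_off(): hands the job in; it is judged then, once.
The state is a dict: "time": time; "qpos": joint angles; "joint_velocities": joint speeds; "joint_torque": joint torques, N m; "ee_pos": TCP position; "orientation": TCP orientation; "force": force on the tool from outside, world axes, zero at the start; "ft_torque": the same for the moment, N m; "finger_gap": opening from 0.0 (shut) to 1.0 (fully open); "grasp_force": force on a finger pad.
Only numpy, scipy, OpenCV 4.12 (cv2) and the standard library are available. Lean on these libraries where they do the work, as an engineer would, in place of code of your own. Each camera call takes 0.05 s, during which the arm holds its last target. There are 200 camera calls.

## Working session

There is one attempt and no reset: what is moved stays moved. The work goes in short steps, Python scripts to look and compute and a shell command to move; the robot and the scene stay as the last step left them, time stands still between calls to the robot, and variables do not carry over. Pictures are saved under pics/ and viewed, at most 10 in all, crops included, and the job is handed in when it is done.

```bash
ls; mkdir -p pics; python3 - <<'E'
from bench import arm, imaging, job
import cv2,numpy as np
s=arm.state();print(s['ee_pos'],np.round(s['orientation'],3),s['finger_gap'],arm.nose_length,s['time'])
ims=[]
for n in("scene","top"):
    f=imaging.grab_frame(n);np.savez(f'{n}0.npz',**f);ims.append(f['color']);print(n,np.round(f['T'],3).tolist(),f['camera_matrix'].tolist())
    cv2.imwrite(f'pics/{n}0.png',cv2.resize(f['color'],(800,600)))
E
```

```text
bench.py
drive.py
pics
[0.12405589 0.50948292 0.2474733 ] [[-0.972  0.237 -0.   ]
 [ 0.237  0.972 -0.002]
 [-0.    -0.002 -1.   ]] 1.0021093348987937 0.017 0.0
scene [[-0.763, 0.477, -0.436, 0.189], [-0.646, -0.566, 0.511, 0.563], [-0.003, 0.672, 0.741, 0.672], [0.0, 0.0, 0.0, 1.0]] [[406.9636819780748, 0.0, 258.3281510772229], [0.0, 406.9636819780748, 191.86303910427537], [0.0, 0.0, 1.0]]
top [[0.018, 0.997, -0.07, 0.47], [-1.0, 0.02, 0.018, 0.109], [0.019, 0.069, 0.997, 0.98], [0.0, 0.0, 0.0, 1.0]] [[390.7366756053752, 0.0, 247.1820657772677], [0.0, 390.7366756053752, 187.9590647927907], [0.0, 0.0, 1.0]]
```

View pics/scene0.png

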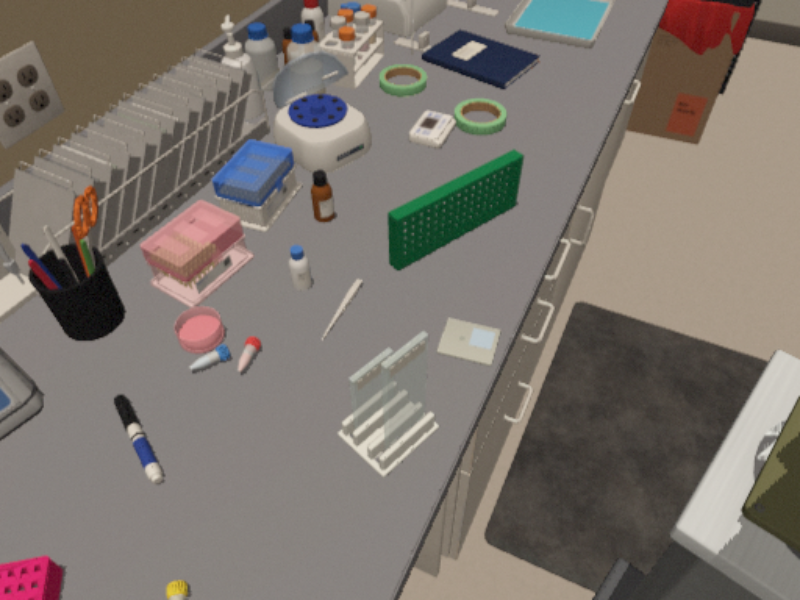

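View pics/top0.png

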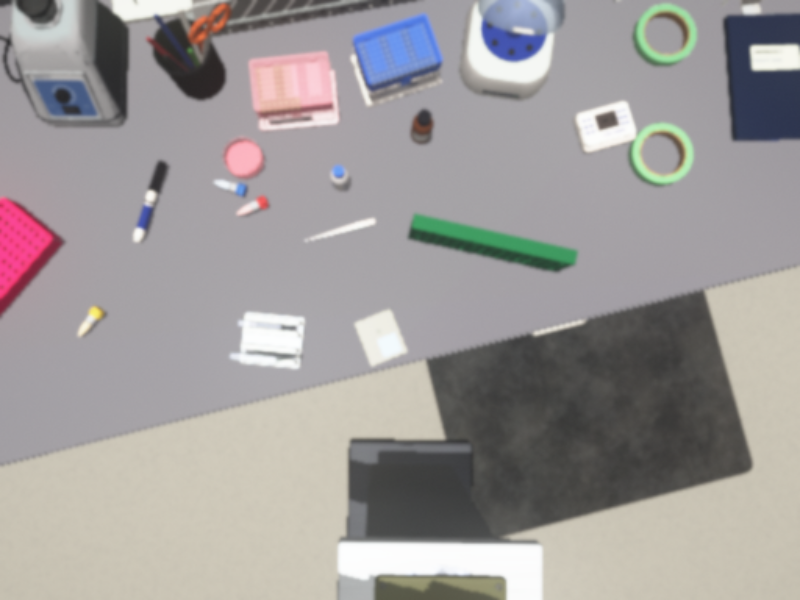

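The scene picture shows the stand at about (390,430), with the tall plate being the right-hand one, nearer the robot (top at about (425,340)), and the rack at (455,210). The top picture shows the stand at (272,340), with the tall plate in the near slot (row 358), and the rack running from (412,225) to (575,258).

```bash
cat > h.py <<'E'
import numpy as np,cv2
def world(f):
    K,T,z=f['camera_matrix'],f['T'],f['range_z']
    v,u=np.mgrid[:384,:512]
    c=np.stack([(u-K[0,2])/K[0,0]*z,-(v-K[1,2])/K[1,1]*z,-z],-1)
    return c@T[:3,:3].T+T[:3,3]
def ray(f,uv):
    K,T=f['camera_matrix'],f['T']
    d=np.array([(uv[0]-K[0,2])/K[0,0],-(uv[1]-K[1,2])/K[1,1],-1])
    return T[:3,3],T[:3,:3]@d
def plane(f,uv,z):
    o,d=ray(f,uv);return o+d*(z-o[2])/d[2]
def cross(f,a,g,b):
    o,d=ray(f,a);p,e=ray(g,b)
    s=np.linalg.lstsq(np.stack([d,-e],1),p-o,rcond=None)[0]
    x,y=o+d*s[0],p+e*s[1];return (x+y)/2,np.linalg.norm(x-y)
def rect(P):
    c,wh,a=cv2.minAreaRect((P[:,:2]*1000).astype(np.float32));return np.round(c,1),np.round(wh,1),round(a,2)
E
python3 - <<'E'
from h import *
fs={n:dict(np.load(n+'0.npz')) for n in('scene','top')}
for n,f in fs.items():
    W=world(f);hsv=cv2.cvtColor(f['color'],cv2.COLOR_BGR2HSV)
    print(n,'valid',(f['range_z']>0).mean())
    g=cv2.inRange(hsv,(55,120,30),(85,255,200))>0
    g&=(f['range_z']>0)
    P=W[g];print('green z pct',np.percentile(P[:,2],[1,50,90,99]).round(4))
    t=P[(P[:,2]>.09)];print('top',len(t),rect(t))
    fr=P[(P[:,2]<.085)&(P[:,2]>.02)];print('face',len(fr),rect(fr))
    # stand region
    w=(hsv[...,1]<40)&(hsv[...,2]>170)
    xy=W[...,:2];box=(xy[...,0]>.3)&(xy[...,0]<.6)&(xy[...,1]>.15)&(xy[...,1]<.42)
    Q=W[w&box];print('white',len(Q),np.percentile(Q[:,2],[1,25,50,75,99]).round(4),rect(Q[(Q[:,2]<.045)]))
crop=lambda f,r,c,k:cv2.resize(f['color'][r[0]:r[1],c[0]:c[1]],None,fx=k,fy=k,interpolation=cv2.INTER_CUBIC)
a=crop(fs['scene'],(205,305),(205,290),5.5);b=crop(fs['top'],(190,245),(140,205),5.5)
im=np.zeros((600,800,3),np.uint8);print(a.shape,b.shape)
im[:a.shape[0],:a.shape[1]]=a[:600,:440] if a.shape[1]>440 else a
b=b[:, :330];im[:b.shape[0],468:468+b.shape[1]]=b[:,:332]
cv2.imwrite('pics/c1.png',im)
E
```

```text
scene valid 0.9960225423177084
green z pct [0.0018 0.0635 0.0992 0.1008]
top 828 (array([613.8, -59.4]), array([244.6,  24.7]), 78.09)
face 1550 (array([614.2, -60.7]), array([247.2,  25.1]), 78.31)
white 1207 [0.0027 0.007  0.0301 0.0757 0.1771] (array([460.9, 274.5]), array([92.4, 79.3]), 85.0)
top valid 0.9960988362630209
green z pct [0.0816 0.0994 0.1017 0.1034]
top 923 (array([614.4, -61.9]), array([240.4,  19.8]), 78.32)
face 34 (array([601.1, -86.6]), array([171.3,   2.1]), 78.09)
white 3967 [-9.139e-01 -7.000e-04  1.000e-03  5.700e-03  1.763e-01] (array([421.3, 258.9]), array([242.5, 218.6]), 0.79)
(550, 468, 3) (302, 358, 3)Traceback (most recent call last):
  File "<stdin>", line 18, in <module>
ValueError: could not broadcast input array from shape (550,440,3) into shape (550,468,3)
```

```bash
python3 - <<'E'
from h import *
fs={n:dict(np.load(n+'0.npz')) for n in('scene','top')}
for n,f in fs.items():
    W=world(f)
    xy=W[...,:2];box=(xy[...,0]>.38)&(xy[...,0]<.55)&(xy[...,1]>.2)&(xy[...,1]<.35)
    for lo,hi in((.13,.19),(.085,.125),(.022,.04)):
        Q=W[box&(W[...,2]>lo)&(W[...,2]<hi)]
        if len(Q)>4: print(n,lo,len(Q),np.percentile(Q[:,2],[5,50,99]).round(4),Q.mean(0).round(4),rect(Q))
a=cv2.resize(fs['scene']['color'][205:305,210:290],None,fx=5,fy=5,interpolation=cv2.INTER_CUBIC)
b=cv2.resize(fs['top']['color'][190:245,140:205],None,fx=6,fy=6,interpolation=cv2.INTER_CUBIC)
im=np.zeros((500,800,3),np.uint8)
im[:500,:400]=a;im[:330,405:795]=b
cv2.imwrite('pics/c1.png',im)
E
```

```text
scene 0.13 659 [0.1333 0.1607 0.1773] [0.4364 0.2726 0.1587] (array([438.4, 269.7]), array([60.6,  9.6]), 86.33)
scene 0.085 736 [0.0871 0.108  0.1242] [0.4583 0.277  0.106 ] (array([461. , 272.2]), array([66.2, 53.6]), 85.42)
scene 0.022 700 [0.0234 0.0295 0.0395] [0.4518 0.2864 0.0295] (array([461.1, 274.2]), array([85.8, 71.5]), 85.28)
top 0.13 159 [0.1403 0.1751 0.1793] [0.4407 0.2651 0.1711] (array([440.3, 267.2]), array([60.,  9.]), 85.4)
top 0.085 147 [0.0933 0.1155 0.1234] [0.4761 0.267  0.1129] (array([463. , 268.8]), array([66.8, 51.7]), 85.35)
top 0.022 410 [0.0261 0.0298 0.035 ] [0.4676 0.2672 0.0297] (array([462.6, 270.8]), array([85.2, 70.8]), 85.43)
```

View pics/c1.png

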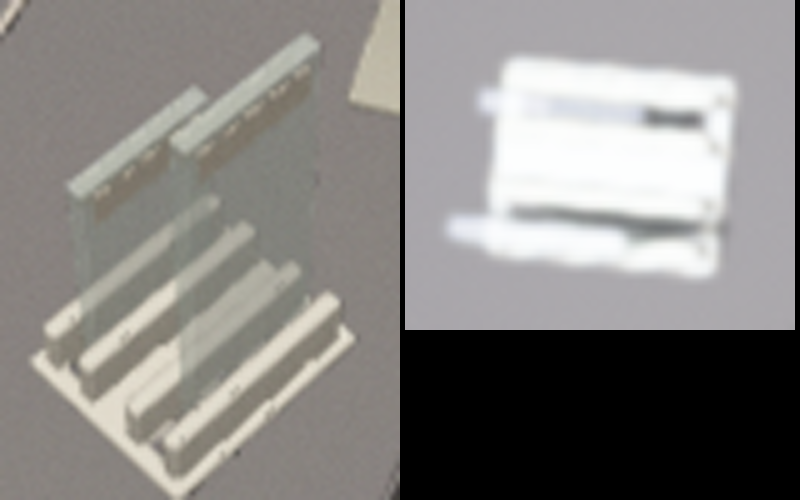

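The crop shows the tall plate's top strip at about (250,95) on the left and (530,235) on the right. The depth from the two views agrees: the centre is about (0.439, 0.268), the top is at 0.176 and the yaw is about -4.6°. The rack is at about (0.614, -0.061) with yaw -11.8° and its top at 0.100.

```bash
echo '-0.0303,-0.0133,0,0;-0.0303,-0.0133,0,0;-0.0303,-0.0133,0,0;-0.0303,-0.0133,0,0;-0.0303,-0.0133,0,0;-0.0303,-0.0133,0,0;-0.0303,-0.0133,0,0;-0.0303,-0.0133,0,0;-0.0303,-0.0133,0,0;-0.0303,-0.0133,0,0' > next.json && python3 drive.py next.json 1.0 40
echo '0,0,0,6.8;0,0,0,6.8;0,0,0,6.8;0,0,0,6.8;0,0,0,6.8;0,0,0,6.8;0,0,0,6.8;0,0,0,6.8;0,0,0,6.8;0,0,0,6.8' > next.json && python3 drive.py next.json
echo '0,0,0,6.5;0,0,0,6.4;0,0,0,0' > next.json && python3 drive.py next.json
cat > go.py <<'E'
import sys;from h import *;from bench import arm, imaging, job
s=arm.state();R=np.array(s['orientation']);p=np.array(s['ee_pos'])
x,y,z,h=map(float,sys.argv[1:5])
hd=np.degrees(np.arctan2(R[1,1],R[0,1]))
print('t',round(s['time'],2),'pos',p.round(4),'head',hd.round(2),'turn',round(hd-h,2),'tool d',(R.T@(np.array([x,y,z])-p)).round(4),'q',np.round(s['qpos'],1),'z',R[:,2].round(4),'F',np.round(s['force'],1),'gap',round(s['finger_gap'],3),'gr',s['grasp_force'])
E
python3 go.py .4394 .2685 .25 -4.6
```

```text
time: 0.93
ee_pos: [0.3879, 0.3078, 0.248]
orientation: [[-0.972, 0.237, -0.001], [0.237, 0.972, -0.0], [0.001, -0.001, -1.0]]
force: [0.3, 0.8, 1.0]
finger_gap: 0.998
grasp_force: 0.0
time: 1.77
ee_pos: [0.3868, 0.3089, 0.2478]
orientation: [[-0.139, 0.99, -0.001], [0.99, 0.139, -0.001], [-0.001, -0.001, -1.0]]
force: [0.2, -0.5, 0.9]
finger_gap: 0.999
grasp_force: 0.0
time: 2.02
ee_pos: [0.3868, 0.3089, 0.2479]
orientation: [[0.082, 0.997, -0.001], [0.997, -0.082, -0.001], [-0.001, -0.001, -1.0]]
force: [0.6, -0.7, -0.1]
finger_gap: 1.001
grasp_force: 0.0
t 2.02 pos [0.3868 0.3089 0.2479] head -4.68 turn -0.08 tool d [-0.036   0.0557 -0.0022] q [ 38.6  12.  -11.9  66.2  -0.  133.3] z [-9.e-04 -7.e-04 -1.e+00] F [ 0.6 -0.7 -0.1] gap 1.001 gr 0.0
```

```bash
echo '-0.018,0.0279,0,0;-0.018,0.0278,0,0;0,0,0,0;0,0,0,0' > next.json && python3 drive.py next.json >/dev/null; python3 go.py .4394 .2685 .158 -4.6; python3 - <<'E'
from h import *;from bench import arm, imaging, job
f=imaging.grab_frame('wrist');np.savez('w1.npz',**f);W=world(f)
xy=W[...,:2];box=(xy[...,0]>.38)&(xy[...,0]<.55)&(xy[...,1]>.2)&(xy[...,1]<.35)
for lo,hi in((.165,.19),(.105,.125)):
    Q=W[box&(W[...,2]>lo)&(W[...,2]<hi)]
    if len(Q)>4: print(lo,len(Q),np.percentile(Q[:,2],[5,50,99]).round(4),rect(Q))
cv2.imwrite('pics/w1.png',f['color'])
E
```

```text
t 2.35 pos [0.4405 0.268  0.2479] head -4.6 turn -0.0 tool d [ 0.0004 -0.0011  0.0899] q [ 31.3  14.   -9.2  66.8   0.  125.9] z [-7.e-04 -2.e-04 -1.e+00] F [0.2 0.2 0.7] gap 0.999 gr 0.0
0.165 1228 [0.1713 0.1765 0.1781] (array([440.3, 269.1]), array([60.3,  8.8]), 85.55)
0.105 958 [0.1077 0.1164 0.1228] (array([467.2, 271.6]), array([51.9, 59.1]), 4.97)
```

View pics/w1.png

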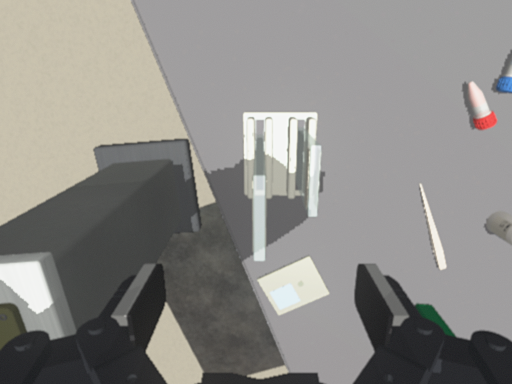

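The wrist picture shows the tall plate's top edge at (260,220) and the short plate's at (314,180), between the jaws. Its depth gives (0.4403, 0.2691, 0.1765), which agrees with the first measurement.

```bash
echo '0.0009,0,0.03,0;0,0,0.03,0;0,0,0.02,0;0,0,0.01,0;0,0,0,0' > next.json && python3 drive.py next.json ; echo '0,0,0,0;0,0,0,0;0,0,0,0;0,0,0,0;0,0,0,0;0,0,0,0;0,0,0,0;0,0,0,0' > next.json && python3 drive.py next.json 0.0 40; python3 go.py .4403 .2691 .158 -4.6
```

```text
time: 2.82
ee_pos: [0.4374, 0.2692, 0.156]
orientation: [[0.078, 0.997, -0.005], [0.997, -0.078, -0.003], [-0.003, -0.005, -1.0]]
force: [-0.1, -0.2, -0.4]
finger_gap: 1.0
grasp_force: 0.0
time: 3.48
ee_pos: [0.4403, 0.27, 0.1589]
orientation: [[0.08, 0.997, 0.001], [0.997, -0.08, 0.001], [0.001, 0.001, -1.0]]
force: [-0.5, -0.5, 2.5]
finger_gap: 0.086
grasp_force: 39.7
t 3.48 pos [0.4403 0.27   0.1589] head -4.59 turn 0.01 tool d [-0.0009  0.0001  0.0009] q [ 31.5  17.2 -18.7  54.1   0.  126.1] z [ 1.1e-03  7.0e-04 -1.0e+00] F [-0.5 -0.5  2.5] gap 0.086 gr 39.719433188438416
```

```bash
echo '0,0,-0.01,0;0,0,-0.015,0;0,0,-0.02,0;0,0,-0.02,0;0,0,-0.015,0;0,0,0,0' > next.json && python3 drive.py next.json ; python3 go.py .4563 .15 .238 -11.8
```

```text
time: 3.98
ee_pos: [0.4413, 0.2706, 0.2415]
orientation: [[0.08, 0.997, 0.004], [0.997, -0.08, 0.003], [0.003, 0.004, -1.0]]
force: [-0.2, 1.5, -1.7]
finger_gap: 0.085
grasp_force: 39.2
t 3.98 pos [0.4413 0.2706 0.2415] head -4.58 turn 7.22 tool d [-0.119   0.0246  0.0033] q [ 31.5  14.1 -10.   65.6  -0.  126.1] z [ 0.0044  0.0027 -1.    ] F [-0.2  1.5 -1.7] gap 0.085 gr 39.22930955886841
```

```bash
echo '-0.01,0.002,0,0;-0.02,0.004,0,0;-0.03,0.006,0,0;-0.03,0.006,0,0;-0.029,0.006,0,0;0,0,0,1.2;0,0,0,2.4;0,0,0,2.4;0,0,0,1.2;0,0,0,0' > next.json && python3 drive.py next.json >/dev/null; python3 go.py .5639 -.0505 .238 -11.8
```

```text
t 4.82 pos [0.4533 0.1486 0.2371] head -11.81 turn -0.01 tool d [-0.1722  0.149  -0.001 ] q [ 18.2  10.6 -15.3  64.2  -0.  120. ] z [-0.0025 -0.001  -1.    ] F [-0.5  0.1 -2.4] gap 0.091 gr 39.1720587015152
```

```bash
echo '-0.01,0.0085,0,0;-0.02,0.017,0,0;-0.022,0.019,0,0;-0.022,0.019,0,0;-0.022,0.019,0,0;-0.022,0.019,0,0;-0.022,0.019,0,0;-0.02,0.018,0,0;-0.012,0.0105,0,0;0,0,0,0' > next.json && python3 drive.py next.json >/dev/null;echo '0,0,0,0;0,0,0,0' > next.json && python3 drive.py next.json >/dev/null; python3 - <<'E'
from h import *;from bench import arm, imaging, job
ims=[]
for n in('scene','top'):
    f=imaging.grab_frame(n);np.savez(n+'1.npz',**f);W=world(f);hsv=cv2.cvtColor(f['color'],cv2.COLOR_BGR2HSV)
    g=cv2.inRange(hsv,(55,120,30),(85,255,200))>0
    u=np.array([.9789,-.2045,0]);v=np.array([.2045,.9789,0]);o=np.array([.6034,-.0588,0])
    L=np.stack([(W-o)@u,(W-o)@v,W[...,2]],-1)
    m=(~g)&(L[...,0]>-.07)&(L[...,0]<-.01)&(abs(L[...,1])<.06)&(L[...,2]>.02)&(L[...,2]<.21)&(f['range_z']>0)
    Q=L[m];print(n,len(Q),rect(Q))
    for a in np.arange(.02,.2,.03):
        q=Q[(Q[:,2]>a)&(Q[:,2]<a+.03)]
        if len(q)>5:print(round(a,2),len(q),np.median(q,0).round(4),np.percentile(q[:,2],[1,99]).round(3),np.percentile(q[:,1],[2,98]).round(3))
    cv2.imwrite(f'pics/{n}1.png',f['color'])
E
python3 go.py .5639 -.0505 .238 -11.8
```

```text
scene 1042 (array([-42.6,  -0.3]), array([63.5, 11.1]), 88.83)
0.08 182 [-0.0456  0.0037  0.098 ] [0.085 0.11 ] [-0.029  0.028]
0.11 232 [-0.0456  0.0035  0.1256] [0.11 0.14] [-0.029  0.029]
0.14 257 [-0.0456  0.0034  0.1548] [0.14  0.169] [-0.029  0.029]
0.17 276 [-0.0454  0.0045  0.1853] [0.171 0.199] [-0.029  0.03 ]
0.2 95 [-0.0454  0.0026  0.2047] [0.2  0.21] [-0.027  0.03 ]
top 148 (array([-44.2,   8. ]), array([43.2,  6.8]), 80.96)
0.08 28 [-0.0443  0.0065  0.0977] [0.085 0.108] [-0.013  0.027]
0.11 39 [-0.0444  0.0104  0.1245] [0.111 0.139] [-0.011  0.028]
0.14 37 [-0.0443  0.0154  0.1551] [0.141 0.169] [-0.004  0.028]
0.17 33 [-0.0442  0.0182  0.1829] [0.171 0.197] [0.001 0.029]
0.2 11 [-0.0442  0.0206  0.2049] [0.201 0.21 ] [0.011 0.029]
t 5.92 pos [ 0.5642 -0.0484  0.2382] head -11.69 turn 0.11 tool d [-0.0021  0.0001  0.0002] q [-4.9 19.2 -3.2 67.6  0.  96.8] z [-1.e-03  5.e-04 -1.e+00] F [ 0.1  0.2 -2.8] gap 0.09 gr 39.36771333217621
```

View pics/scene1.png

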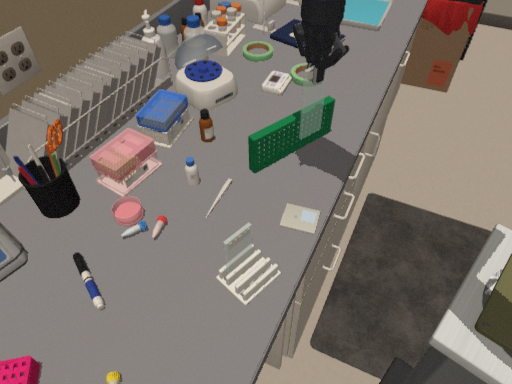

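The scene picture shows the gripper at (320,60) holding the plate upright in front of the rack at (310,110), with the short plate still in the stand at (245,260). The plate measures vertical, with its back 37.5 mm from the rack's front and its bottom at 0.085.

```bash
echo '0,0.0005,0.01,0.1;0,0.0005,0.02,0;0,0,0.02,0;0,0,0.015,0;0,0,0.008,0;0,0,0.004,0;0,0,0,0;0,0,0,0' > next.json && python3 drive.py next.json 
echo '0,0,0.002,0;0,0,0.002,0;0,0,0.002,0;0,0,0,0;0,0,0,0' > next.json && python3 drive.py next.json;python3 go.py .5645 -.0485 .1529 -11.8
```

```text
time: 6.58
ee_pos: [0.5663, -0.0496, 0.1618]
orientation: [[0.206, 0.979, 0.001], [0.979, -0.206, -0.0], [0.0, 0.001, -1.0]]
force: [-0.2, 0.2, -2.7]
finger_gap: 0.091
grasp_force: 39.3
time: 7.0
ee_pos: [0.5659, -0.0498, 0.1553]
orientation: [[0.206, 0.979, -0.0], [0.979, -0.206, 0.0], [-0.0, -0.0, -1.0]]
force: [-0.2, 0.1, -3.3]
finger_gap: 0.083
grasp_force: 39.3
t 7.0 pos [ 0.5659 -0.0498  0.1553] head -11.89 turn -0.09 tool d [ 0.001  -0.0016  0.0024] q [ -5.   22.1 -11.6  56.3   0.   96.9] z [-1.e-04  0.e+00 -1.e+00] F [-0.2  0.1 -3.3] gap 0.083 gr 39.34881806373596
```

```bash
echo '0,0,0.001,0;0,0,0.0005,0;0,0,0.0005,0;0,0,0,0;0,0,0,0' > next.json && python3 drive.py next.json;  echo '0,0,0.0005,0;0,0,0.0005,0;0,0,0,0;0,0,0,0' > next.json && python3 drive.py next.json;python3 go.py .5659 -.0498 .1529 -11.8
```

```text
time: 7.42
ee_pos: [0.566, -0.0498, 0.1534]
orientation: [[0.206, 0.979, 0.0], [0.979, -0.206, -0.0], [-0.0, 0.0, -1.0]]
force: [-0.3, -1.4, -2.7]
finger_gap: 0.091
grasp_force: 39.4
time: 7.75
ee_pos: [0.5663, -0.05, 0.1532]
orientation: [[0.206, 0.979, 0.001], [0.979, -0.206, -0.0], [-0.0, 0.001, -1.0]]
force: [-0.9, -0.6, 5.8]
finger_gap: 0.09
grasp_force: 40.5
t 7.75 pos [ 0.5663 -0.05    0.1532] head -11.89 turn -0.09 tool d [ 0.0001 -0.0004  0.0003] q [ -5.   22.2 -11.8  55.9  -0.   96.9] z [ 1.2e-03 -4.0e-04 -1.0e+00] F [-0.9 -0.6  5.8] gap 0.09 gr 40.543747544288635
```

```bash
echo '0,0,0,0;0,0,0,0;0,0.001,0,0;0,0.002,0,0;0,0.002,0,0;0,0.002,0,0;0,0.002,0,0;0,0.001,0,0;0,0,0,0;0,0,0,0' > next.json && python3 drive.py next.json 0.15 20; python3 go.py .5663 -.05 .1532 -11.8
python3 - <<'E'
from h import *;from bench import arm, imaging, job
f=imaging.grab_frame('scene');W=world(f);cv2.imwrite('pics/scene2.png',cv2.resize(f['color'][0:150,200:400],(800,600)))
E
```

```text
time: 8.58
ee_pos: [0.5758, -0.0519, 0.1523]
orientation: [[0.206, 0.979, -0.0], [0.979, -0.206, 0.0], [-0.0, -0.0, -1.0]]
force: [-0.3, -0.0, 0.2]
finger_gap: 0.148
grasp_force: 0.0
t 8.58 pos [ 0.5758 -0.0519  0.1523] head -11.88 turn -0.08 tool d [-0.0001 -0.0097 -0.0009] q [ -5.1  23.2 -10.4  56.4   0.   96.7] z [-1.e-04  0.e+00 -1.e+00] F [-0.3 -0.   0.2] gap 0.148 gr 0.0
```

View pics/scene2.png

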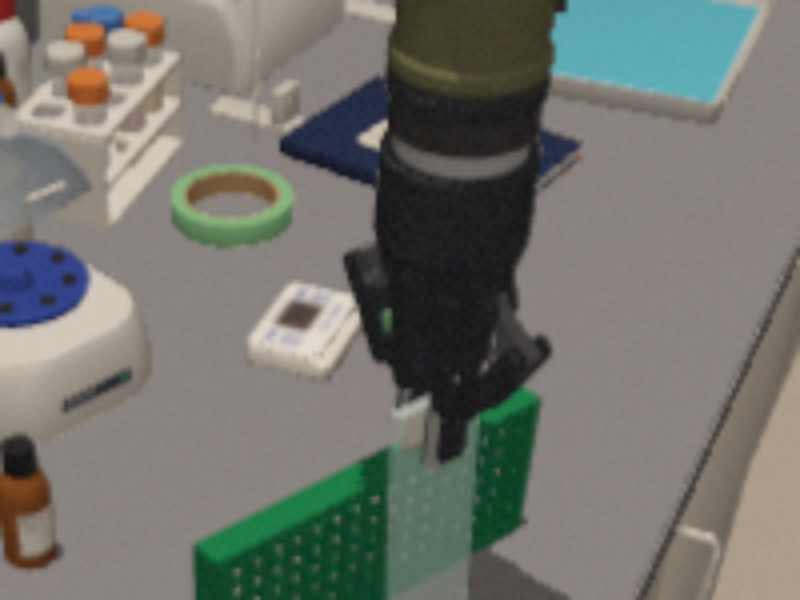

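The picture shows the plate between the fingers, with its top at (415,410) and the rear finger at (445,445), standing in front of the rack. I'll keep tilting it and measure the lean from depth.

```bash
cat > tilt.py <<'E'
from h import *;from bench import arm, imaging, job
f=imaging.grab_frame('scene');W=world(f);hsv=cv2.cvtColor(f['color'],cv2.COLOR_BGR2HSV)
g=cv2.inRange(hsv,(55,150,30),(85,255,200))>0
u=np.array([.9789,-.2045,0]);v=np.array([.2045,.9789,0]);o=np.array([.6034,-.0588,0])
L=np.stack([(W-o)@u,(W-o)@v,W[...,2]],-1)
m=(~g)&(L[...,0]>-.07)&(L[...,0]<-.003)&(abs(L[...,1])<.04)&(L[...,2]>.008)&(L[...,2]<.095)&(f['range_z']>0)
Q=L[m]
for _ in range(3):
    A=np.c_[Q[:,2],Q[:,1],np.ones(len(Q))];c=np.linalg.lstsq(A,Q[:,0],rcond=None)[0];r=abs(A@c-Q[:,0]);Q=Q[r<max(.002,2*np.median(r))]
print(len(Q),'tilt',np.degrees(np.arctan(c[0])).round(2),'yaw err',np.degrees(np.arctan(c[1])).round(2),'front face foot',c[2].round(4),'y',np.percentile(Q[:,1],[2,98]).round(4),'res',np.median(r).round(4))
E
python3 tilt.py; echo '0,0.001,0,0;0,0.002,0,0;0,0.002,0,0;0,0.002,0,0;0,0.002,0,0;0,0.002,0,0;0,0.002,0,0;0,0.001,0,0;0,0,0,0;0,0,0,0' > next.json && python3 drive.py next.json 0.19 |tail -3; python3 tilt.py;  python3 go.py .5663 -.05 .1532 -11.8
```

```text
537 tilt 4.0 yaw err 0.85 front face foot -0.043 y [-0.0306  0.0274] res 0.0006
force: [-0.2, -0.3, 0.0]
finger_gap: 0.19
grasp_force: 0.1
575 tilt 9.55 yaw err 0.7 front face foot -0.0432 y [-0.0304  0.0276] res 0.0007
t 9.57 pos [ 0.5895 -0.0547  0.1523] head -11.88 turn -0.08 tool d [-0.0002 -0.0236 -0.0009] q [-5.3 24.5 -8.3 57.2  0.  96.6] z [-0.  0. -1.] F [0.1 0.8 0.6] gap 0.189 gr 0.08574591905926354
```

```bash
echo '0,0.001,0,0;0,0.002,0,0;0,0.002,0,0;0,0.002,0,0;0,0.002,0,0;0,0.002,0,0;0,0.001,0,0;0,0,0,0;0,0,0,0' > next.json && python3 drive.py next.json 0.23 |tail -3; python3 tilt.py
echo '0,0.001,0,0;0,0.002,0,0;0,0.002,0,0;0,0.002,0,0;0,0.001,0,0;0,0,0,0;0,0,0,0' > next.json && python3 drive.py next.json 0.26 |tail -3; python3 tilt.py;  python3 go.py .5663 -.05 .1532 -11.8
```

```text
force: [0.5, -1.0, 0.2]
finger_gap: 0.233
grasp_force: 0.2
602 tilt 14.07 yaw err 1.06 front face foot -0.0431 y [-0.0304  0.0275] res 0.0007
force: [0.0, -0.1, 0.5]
finger_gap: 0.261
grasp_force: 0.2
622 tilt 17.44 yaw err 0.86 front face foot -0.0433 y [-0.0307  0.0272] res 0.0008
t 11.0 pos [ 0.6091 -0.0589  0.1524] head -11.88 turn -0.08 tool d [-0.0002 -0.0437 -0.0008] q [-5.5 26.3 -5.2 58.5  0.  96.4] z [ 2.e-04 -0.e+00 -1.e+00] F [ 0.1 -0.6  0.4] gap 0.257 gr 0.21388645574916154
```

```bash
echo '0,0.001,0,0;0,0.001,0,0;0,0.001,0,0;0,0.001,0,0;0,0,0,0;0,0,0,0' > next.json && python3 drive.py next.json 0.26 |tail -3; python3 tilt.py
echo '0,0.001,0,0;0,0.001,0,0;0,0.001,0,0;0,0.001,0,0;0,0,0,0;0,0,0,0' > next.json && python3 drive.py next.json 0.28 |tail -3; python3 tilt.py;  python3 go.py .5663 -.05 .1532 -11.8
```

```text
force: [0.2, 0.0, -0.0]
finger_gap: 0.257
grasp_force: 0.2
647 tilt 18.73 yaw err 0.63 front face foot -0.0432 y [-0.031   0.0279] res 0.0007
force: [0.4, 0.6, -0.6]
finger_gap: 0.279
grasp_force: 0.0
633 tilt 20.19 yaw err 0.9 front face foot -0.0434 y [-0.0306  0.0273] res 0.0008
t 12.1 pos [ 0.6168 -0.0605  0.1522] head -11.88 turn -0.08 tool d [-0.0001 -0.0516 -0.001 ] q [-5.6 27.  -4.  59.   0.  96.3] z [-3.e-04  0.e+00 -1.e+00] F [ 0.1 -0.7  0.2] gap 0.279 gr 0.0
```

```bash
echo '0,0.001,0,0;0,0.001,0,0;0,0,0,0;0,0,0,0' > next.json && python3 drive.py next.json 0.33 |tail -3; python3 tilt.py
python3 - <<'E'
from h import *;from bench import arm, imaging, job
f=imaging.grab_frame('scene');cv2.imwrite('pics/scene3.png',cv2.resize(f['color'][40:160,230:390],(800,600)))
E
```

```text
force: [-0.7, 0.7, 0.1]
finger_gap: 0.328
grasp_force: 0.0
662 tilt 20.37 yaw err 0.19 front face foot -0.0436 y [-0.0309  0.0269] res 0.0007
```

View pics/scene3.png

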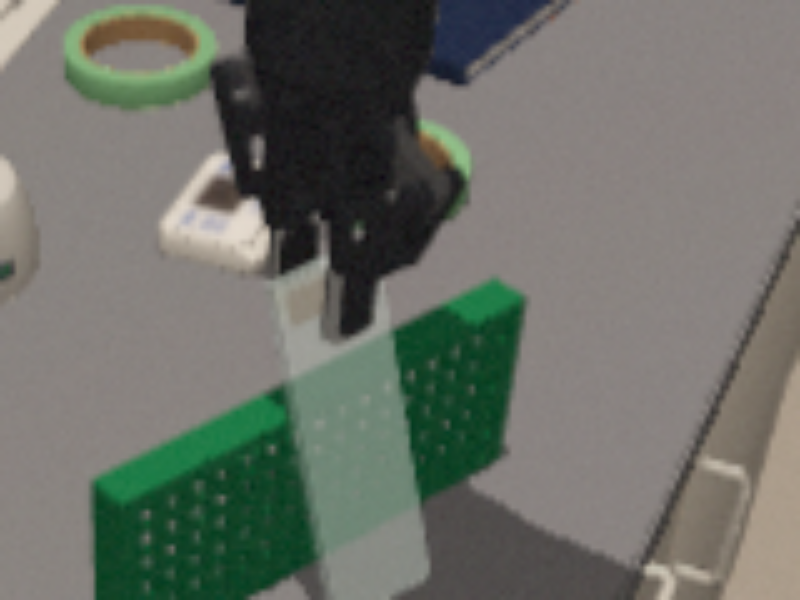

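The picture shows the plate leaning on the rack's upper edge at about (330,360) and free of both fingers. The measured tilt is 20.4° and the yaw error 0.2°. I'll withdraw straight up.

```bash
echo '0,0,-0.002,0;0,0,-0.004,0;0,0,-0.006,0;0,0,-0.01,0;0,0,-0.015,0;0,0,-0.02,0;0,0,-0.02,0;0,0,-0.02,0;0,0,0,0;0,0,0,0' > next.json && python3 drive.py next.json; python3 tilt.py
echo '0,0,0,0;0,0,0,0;0,0,0,0;0,0,0,0;0,0,0,0;0,0,0,0' > next.json && python3 drive.py next.json >/dev/null; python3 tilt.py
python3 - <<'E'
from h import *;from bench import arm, imaging, job
f=imaging.grab_frame('scene');cv2.imwrite('pics/scene4.png',f['color'][:,100:450])
E
```

```text
time: 13.37
ee_pos: [0.62, -0.061, 0.2515]
orientation: [[0.206, 0.979, 0.004], [0.979, -0.206, -0.0], [0.0, 0.004, -1.0]]
force: [-0.4, -0.8, -0.3]
finger_gap: 0.33
grasp_force: 0.0
639 tilt 20.24 yaw err 0.8 front face foot -0.0435 y [-0.0308  0.0271] res 0.0007
641 tilt 20.22 yaw err 0.76 front face foot -0.0435 y [-0.0308  0.0273] res 0.0007
```

View pics/scene4.png

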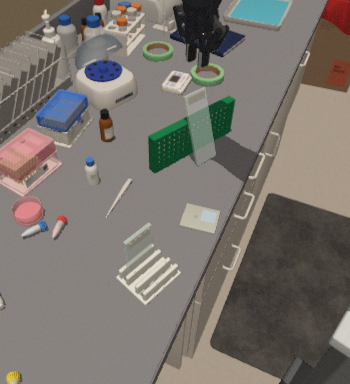

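The picture shows the plate leaning on the rack at (200,125), the gripper clear above it and the short plate still in its stand at (138,245). The lean is holding at 20.2°.

```bash
python3 -c "from bench import arm, imaging, job;print(job.sign_off())"
```

```text
the job is handed in; nothing more can be done
None
```

The tall plate leans at about 20° against the front of the green rack, near the middle and within about 1° of square; it has been let go, the short plate is still in its stand, and the job is handed in at about 14 s.

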